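# Slide the mustard coaster along the rail into its corner pocket

## Task

Put the mustard coaster away without picking it up: with closed fingertips, slide it flat over the ledge until it touches the wooden rack's long rail in the open stretch between the two pockets, then drag it along that rail into the corner pocket marked with the mustard dot, until it sits fully home against both the rail and the end stop. Leave the teal coaster and everything else where it stands, and finish with the hand clear.

Things in the scene. Friction and masses are not known exactly. Their poses are not given: they have to be found in the camera images.
- mustard_coaster: Mustard hard-silicone coaster, loose, about 45 g: a round dish lying open side up on the ledge. Outside diameter 90 mm, height 12 mm, rim wall 4 mm thick, inner floor 4 mm above the underside (hollow 82 mm wide, 8 mm deep). Closed fingertips lowered into the hollow can drag it any way by the inside of the rim. Origin: centre of its underside.
- teal_coaster: Teal coaster of exactly the same shape, loose; leave it alone. Origin: centre of its underside.
- rack: Dark wood coaster rack fixed on the ledge, no floor. Origin: on the ledge, mid-length of the rail's working face. z up, y along the rail, -x to the robot's side. Rail 22 mm high; face x = 0, wood behind it to x = 12 mm. End stops 22 mm high, inner faces y = +200 and -200 mm, reaching to x = -106 mm. Front open except for a low lip at each end (see mustard_dot).
- mustard_dot: Flat mustard mark, 60 mm across, 0.8 mm thick, on the ledge in one pocket (either end). Origin: where a fully home coaster's centre lies: rack x = -45, y = +155 or -155 mm. In front of each pocket a lip, 12 mm high, inner face rack x = -98, outer -106 mm, runs from |y| = 200 to 135 mm, so a coaster enters only along the rail from the middle.
- teal_dot: The same mark in teal in the other pocket.
- jug: Mint ceramic jug with a handle, 92 mm wide, 125 mm high, loose, to the robot's right of the rack. Origin: centre of its underside.
- doll: Painted wooden nesting doll, 62 mm wide, 103 mm high, loose, to the robot's left of the rack. Origin: centre of its underside.
- clip_box: Closed grey plastic hair clip box, 73 by 113 mm, 37 mm high, loose, beyond the rack's rail. Origin: centre of its underside.

How it is judged:
By the outcome, as a careful person would: the job done as asked, in the order asked, and still so for the second after the job is handed in, with the robot touching nothing.
It also fails if it takes over 45 s, if anything falls off the work surface, if the arm or the gripper's body presses on something with over 40 N, if the wrist force passes 120 N, or if a joint passes its speed limit or range.

## Robot

A 7-joint arm with a two-finger parallel gripper is mounted at the origin on the work surface. World frame = base frame: x ahead of the robot, y to its left, z up, the work surface at z = 0. Lengths are in mm, angles in rad, forces in N, time in s.
With the tool pointing down it reaches from about 400 to 900 mm from the base axis. Payload 5.6 kg.
Tool frame: the origin (TCP) lies midway between the tips of the shut fingers; the grasp point (between the pads) lies 19 mm behind it; z points along the fingers, y is the line along which they close (so a half turn about z gives the same grasp; the last joint's range is limited). The gripper opens to 92 mm and grips with 3 to 60 N. Pads are 20 mm wide; open, the fingers measure 128 mm over their backs; the gripper's body (75 mm by 189 mm) begins 69 mm behind the grasp point.
Start: joints at [1.092, 0.468, -0.012, 1.603, 0.006, 1.071, -0.056], TCP at [274.35, -589.272, 214.592] pointing down, gripper open.
Joint ranges: [-2.53, 2.53], [-0.31, 2.02], [-1.57, 1.55], [0.28, 2.44], [-1.29, 4.43], [0.15, 1.84], [-2.92, 2.92]. Speed limits (rad/s): [2.57, 2.57, 3.14, 3.14, 3.14, 3.14, 3.14].

## Interface

Orientations are given as a rotation vector (axis times angle).
In Python, from cell import robot, grip, kin, viewer gives the robot as it stands. Calls block until the motion is done:
- robot.movep(position, orientation): joint-space move of the TCP to a pose.
- robot.servo_line(position, feed=150, rotation=None): straight line of the TCP; rotation=None keeps the orientation; feed is the mean speed in mm/s.
- robot.goto_joints(angles): joint-space move.
- grip(opening, newtons=None): opening from 0.0 (shut) to 1.0 (fully open); newtons is the grip in N (None keeps the last); returns when the fingers have stopped.
- robot.hold(seconds).
- kin.ik(position, orientation): joint angles nearest the present ones, or None.
- robot.observe(): the state.
- viewer.read_camera(name): name is "scene" or "top" or "wrist"; returns the picture (480x640x3 uint8, red, green, blue); there is no depth.
- viewer.camera_info(name): a dict with "camera_matrix" (3x3 intrinsics, pixels), "R" (3x3) and "t" (3): a world point X has camera coordinates R X + t. Camera axes: x right, y down, z forward; pixel columns grow to the right and rows downward; lengths in mm; the calibration is good to about 2 mm. A picture is of the moment at which its call begins: read the wrist's pose just before it. camera_info takes no time and is no camera call; for the wrist camera it gives the pose at the moment of the call.
A pose or a line that the arm cannot do raises robot.IKError and nothing moves.
- robot.job_done(): hands the job in; it is judged then, once.
Trained networks look in the newest picture that a camera, given by its name, has taken for a name from the list of things; names that differ only in an ending like _2 or _b are one class to them, and where a whole thing is asked for, a point or a joint stands for the part that bears it (a point fixed in the world has none). Each returns a list of dicts, best first, with "confidence" (0 to 1); they miss things now and then, are a little off and sometimes report something else, mostly with a low value. They report only what shows in the picture. A call takes as long as a camera call.
- viewer.silhouettes(name, camera): "mask" (480x640 bool, what is visible of it).
- viewer.pinpoint(name, camera): "at" ([x, y, z] in mm, in the coordinates of the camera as it stood for that picture, good to about 4 mm: a listed point, or the origin of a listed thing).
The state is a dict: "t": time; "joints": joint angles; "joint_velocities": joint speeds; "joint_torque": joint torques, N m; "tcp_pos": TCP position; "tcp_rot": TCP orientation; "contact_force": force on the tool from outside, world axes, zero at the start; "wrist_torque": the same for the moment, N m; "grip_width": opening from 0.0 (shut) to 1.0 (fully open); "grip_force": force on a finger pad.
Only numpy, scipy, OpenCV 4.12 (cv2) and the standard library are available. Lean on these libraries where they do the work, as an engineer would, in place of code of your own. Each camera call takes 0.05 s, during which the arm holds its last target. There are 200 camera calls.

## Working session

There is one attempt and no reset: what is moved stays moved. The work goes in short steps, each a Python script; the robot and the scene stay as the last script left them, time stands still between calls to the robot, and variables do not carry over. Pictures are saved under pics/ and viewed, at most 10 in all, crops included, and the job is handed in when it is done.

```bash
ls; mkdir -p pics; cat > h.py <<'E'
import numpy as np, cv2
from cell import robot, grip, kin, viewer
def snap(cam,fn=None):
    im=viewer.read_camera(cam); ci=viewer.camera_info(cam)
    if fn: cv2.imwrite('pics/'+fn,im[:,:,::-1])
    return im,ci
def world(p,ci): return np.array(ci['R']).T@(np.array(p)-np.array(ci['t']))
def ray(uv,z,ci):
    K,R,t=[np.array(ci[k]) for k in('camera_matrix','R','t')]
    d=R.T@np.linalg.inv(K)@np.array([uv[0],uv[1],1.]); c=-R.T@t
    return c+d*(z-c[2])/d[2]
def proj(X,ci):
    K,R,t=[np.array(ci[k]) for k in('camera_matrix','R','t')]
    q=K@(R@np.array(X,float)+t); return q[:2]/q[2]
E
python3 - <<'E'
from h import *
for cam in('top','scene'):
    im,ci=snap(cam,cam+'0.png')
    for n in['mustard_coaster','teal_coaster','rack','mustard_dot','teal_dot','jug','doll','clip_box']:
        for r in viewer.pinpoint(n,cam)[:2]: print(cam,n,round(r['confidence'],2),world(r['at'],ci).round(1))
s=robot.observe(); print(s['t'],s['tcp_pos'],s['tcp_rot'],s['contact_force'])
E
```

```text
pics
top mustard_coaster 0.86 [501.4 -98.   -1.2]
top teal_coaster 0.86 [ 4.713e+02  7.290e+01 -4.000e-01]
top rack 0.96 [670.8 -31.1   4.5]
top mustard_dot 0.59 [504.6 -97.6   0.7]
top teal_dot 0.54 [ 6.305e+02 -1.834e+02 -3.000e-01]
top teal_dot 0.36 [471.9  75.7   1.3]
top jug 0.66 [ 379.5 -410.7    0.9]
top jug 0.56 [ 630.3 -182.8   -4.5]
top doll 0.69 [515.3 388.6   3.6]
top doll 0.65 [ 631.8 -184.1   -3. ]
top clip_box 0.8 [750.6  57.9  -1.8]
top clip_box 0.74 [512.9 386.9   2.8]
scene mustard_coaster 0.69 [ 5.032e+02 -9.820e+01  1.000e-01]
scene teal_coaster 0.94 [4.731e+02 7.200e+01 3.000e-01]
scene teal_coaster 0.52 [ 5.028e+02 -9.800e+01  5.000e-01]
scene rack 0.91 [ 6.761e+02 -3.530e+01 -3.000e-01]
scene mustard_dot 0.56 [628.7 122.6  -1.3]
scene teal_dot 0.71 [ 636.1 -187.7    2.4]
scene jug 0.63 [ 377.  -414.8   -2. ]
scene doll 0.59 [521.8 386.1   2.4]
scene clip_box 0.89 [7.55e+02 5.00e+01 7.00e-01]
0.9 [ 274.34919745 -589.26494636  214.58914592] [ 3.06727361e+00  6.79114463e-01 -8.96341990e-05] [-0.95527684  0.14732497  0.10545082]
```

View pics/top0.png

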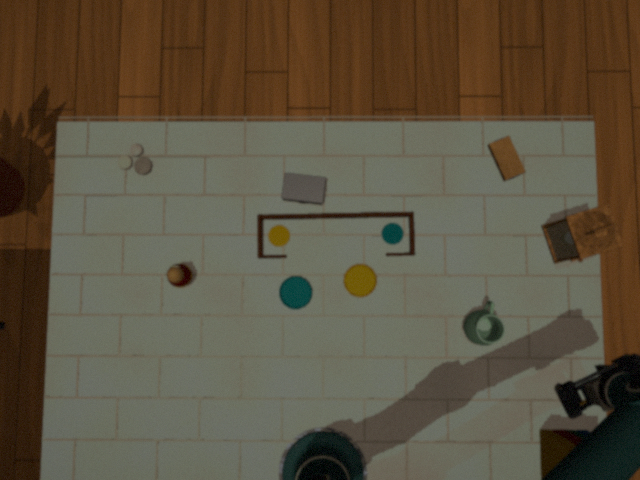

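View pics/scene0.png

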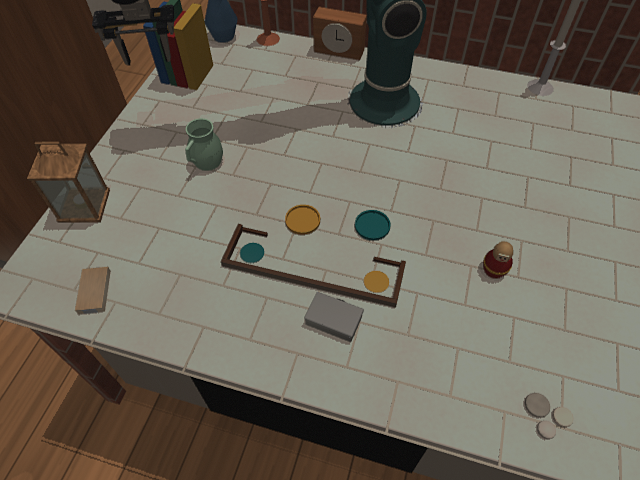

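The top view shows the mustard coaster at (360,280) and teal at (296,292). The mustard dot is in the left (+y) pocket at (279,236), and the rail runs from (258,216) to (412,213). So the target is the +y pocket. I'll shut the fingers and take a closer look from above with the wrist camera.

```bash
python3 - <<'E'
from h import *
grip(0.0,10)
robot.movep([540,-40,330],[np.pi,0,0])
im,ci=snap('wrist','w1.png')
for n in['mustard_coaster','teal_coaster','rack','mustard_dot','teal_dot']:
    for r in viewer.pinpoint(n,'wrist')[:2]: print(n,round(r['confidence'],2),world(r['at'],ci).round(1))
s=robot.observe(); print(s['t'],s['tcp_pos'],s['tcp_rot'],s['contact_force'],s['joints'],s['grip_width'])
np.savez('w1.npz',im=im,**{k:np.array(ci[k]) for k in('camera_matrix','R','t')})
E
```

```text
mustard_coaster 0.72 [ 505.4 -102.2    6. ]
teal_coaster 0.88 [471.8  74.5  -0.5]
rack 0.74 [671.5 -32.7   0.7]
mustard_dot 0.94 [627.7 123.6   0.8]
teal_dot 0.88 [ 632.8 -187.3   -1.8]
teal_dot 0.16 [749.5  56.4  -3.8]
4.7583 [539.99940114 -40.39496064 329.91728579] [ 3.14158087e+00 -1.04651481e-03 -2.18292584e-04] [-0.30798811  0.927425   -0.92747205] [ 0.32340071  0.21125063 -0.36366675  1.70804482  0.0790358   1.23685275
 -1.6302819 ] 0.0034148930685700294
```

View pics/w1.png

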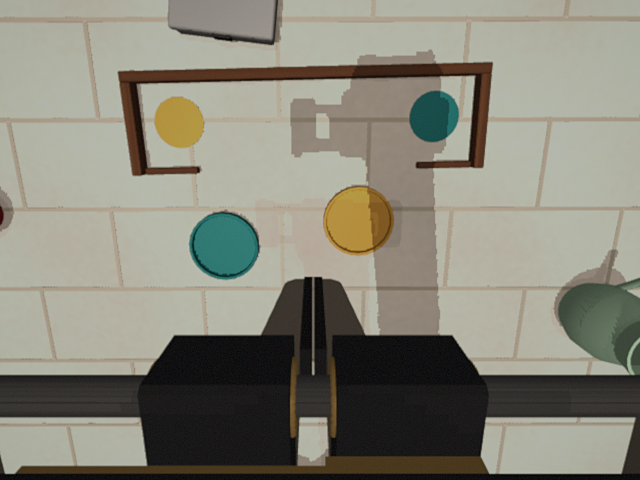

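The wrist view shows the mustard coaster at (358,220), the teal one at (224,245), the mustard dot at (179,122), the teal dot at (434,117), and the rail's near top edge at about row 75–80. The next step refines these from the colour blobs.

```bash
python3 - <<'E'
from h import *
d=np.load('w1.npz'); im=d['im']; ci=d
hsv=cv2.cvtColor(im,cv2.COLOR_RGB2HSV)
def blob(lo,hi,box,z):
    m=cv2.inRange(hsv,lo,hi); k=np.zeros_like(m); x0,y0,x1,y1=box; k[y0:y1,x0:x1]=m[y0:y1,x0:x1]
    c=max(cv2.findContours(k,0,1)[0],key=cv2.contourArea); c=cv2.convexHull(c)[:,0]
    P=np.array([ray(p,z,ci)[:2] for p in c.astype(float)])
    (cx,cy),r=cv2.minEnclosingCircle(P.astype(np.float32)); mm=P-P.mean(0)
    A=np.c_[2*P,np.ones(len(P))]; s=np.linalg.lstsq(A,(P**2).sum(1),rcond=None)[0]
    print(s[:2].round(1),'d fit',(2*np.sqrt(s[2]+s[0]**2+s[1]**2)).round(1),'d encl',round(2*r,1)); return s[:2]
Y=((15,120,80),(32,255,255)); T=((80,120,40),(100,255,255))
md=blob(*Y,(140,85,220,160),.8); td=blob(*T,(400,85,470,150),.8)
mc=blob(*Y,(300,170,420,270),9); tc=blob(*T,(170,190,280,290),9)
v=md-td; L=np.hypot(*v); yv=v/L; xv=np.array([yv[1],-yv[0]])
print('L',L,'yaw',np.arctan2(xv[1],xv[0])); o=(md+td)/2+45*xv; print('rack o',o)
# rail near edge on the ledge and top edge: column scan of dark wood
for c in (170,230,290,340,450):
    g=im[55:105,c].astype(int).sum(1); print(c,[int(a) for a in g[5:40]]) if c==230 else None
# predicted rail face lines
for z in(0,22):
    for y in(-180,-60,60,180): print(z,y,proj([*(o+y*yv),z],ci).round(1),end=' ')
# coaster in rack frame
for p in(mc,tc): print('rack frame',(p-o)@xv,(p-o)@yv)
E
```

```text
[626.7 123. ] d fit 58.8 d encl 59.1
[ 633. -187.] d fit 57.6 d encl 57.9
[504.9 -98.2] d fit 89.5 d encl 90.2
[471.9  75.8] d fit 88.7 d encl 90.0
L 310.10594292841466 yaw 0.02030825435256123
rack o [674.8214457  -31.11497394]
230 [526, 531, 529, 528, 529, 528, 536, 498, 353, 162, 149, 167, 171, 174, 170, 172, 174, 176, 158, 98, 75, 264, 460, 521, 525, 533, 530, 530, 534, 535, 532, 531, 528, 527, 526]
0 -180 [456.9  76.2] 0 -60 [355.6  78.6] 0 60 [254.6  80.9] 0 180 [153.9  83.3] 22 -180 [463.7  73.4] 22 -60 [357.6  75.9] 22 60 [251.9  78.4] 22 180 [146.4  80.9] rack frame -171.226946361587 -63.57971934423394
rack frame -200.70541856702374 110.9705131500949
```

```bash
cat >> h.py <<'E'
from scipy.spatial.transform import Rotation as Ro
YAW=.0203; O=np.array([674.8,-31.1])
xv=np.array([np.cos(YAW),np.sin(YAW)]); yv=np.array([-xv[1],xv[0]])
ROT=(Ro.from_rotvec([0,0,YAW])*Ro.from_rotvec([np.pi,0,0])).as_rotvec()
W=lambda x,y,z: [*(O+x*xv+y*yv),z]
def st():
    s=robot.observe(); f=np.array(s['contact_force']); p=np.array(s['tcp_pos']); q=p[:2]-O
    return s['t'],np.array([q@xv,q@yv,p[2]]),np.array([f[:2]@xv,f[:2]@yv,f[2]])
def show(m=''):
    t,p,f=st(); print(m,round(t,2),p.round(1),f.round(2))
E
python3 - <<'E'
from h import *
robot.movep(W(-171.2,-63.6,60),ROT); show('hover')
robot.servo_line(W(-171.2,-63.6,25),100); robot.servo_line(W(-171.2,-63.6,7),40); show('in')
robot.servo_line(W(-148,-63.6,7),50); show()
robot.servo_line(W(-35,-22,7),60); show('near')
snap('wrist','w2.png')
E
```

```text
hover 5.83 [-169.7  -63.5   61. ] [ 0.36  0.52 -0.08]
in 6.93 [-171.2  -63.5    6.8] [-0.04 -0.42  0.66]
 7.55 [-148.1  -63.5    6.9] [0.27 0.6  0.36]
near 9.71 [-35.1 -22.1   7. ] [-0.38  0.42 -0.05]
```

View pics/w2.png

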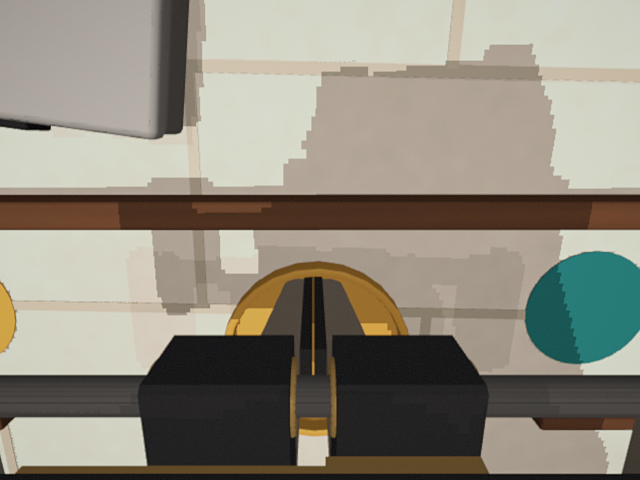

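The coaster (rim top at (318,263)) is following the fingers and is short of the rail (near edge at row 230), midway between the dots. I'll advance in small steps until it makes contact.

```bash
python3 - <<'E'
from h import *
x=-35
while x<-8:
    x+=1.0; robot.servo_line(W(x,-22,7),20); t,p,f=st()
    if x>-24: print(x,p.round(1),f.round(2))
    if f[0]<-4: break
show('rail'); im,ci=snap('wrist','w3.png')
hsv=cv2.cvtColor(im,cv2.COLOR_RGB2HSV)
for r in viewer.pinpoint('mustard_coaster','wrist')[:1]+viewer.pinpoint('mustard_coaster','top')[:0]:
    q=world(r['at'],ci)[:2]-O; print(r['confidence'],q@xv,q@yv)
E
```

```text
-23.0 [-22.9 -22.    7. ] [-0.47  0.24  0.31]
-22.0 [-21.9 -22.    7. ] [-0.73 -0.23 -0.87]
-21.0 [-20.9 -22.    7. ] [-0.12  0.17 -0.23]
-20.0 [-19.9 -22.    7. ] [-0.78 -0.9  -0.12]
-19.0 [-18.9 -22.    7. ] [-0.44 -0.61 -0.4 ]
-18.0 [-17.9 -22.    7. ] [-0.25  0.44  0.43]
-17.0 [-16.9 -22.    7. ] [-0.03 -0.    0.6 ]
-16.0 [-15.9 -22.    7. ] [-0.46  1.2  -0.53]
-15.0 [-14.9 -22.    7. ] [ 0.19 -0.01 -0.86]
-14.0 [-14.6 -22.1   6.9] [-2.6   0.23  2.13]
-13.0 [-14.4 -22.1   6.8] [-5.51  0.2   2.91]
rail 15.26 [-14.4 -22.1   6.8] [-5.51  0.2   2.91]
0.84 -47.69663846230035 -22.514591783345786
```

View pics/w3.png

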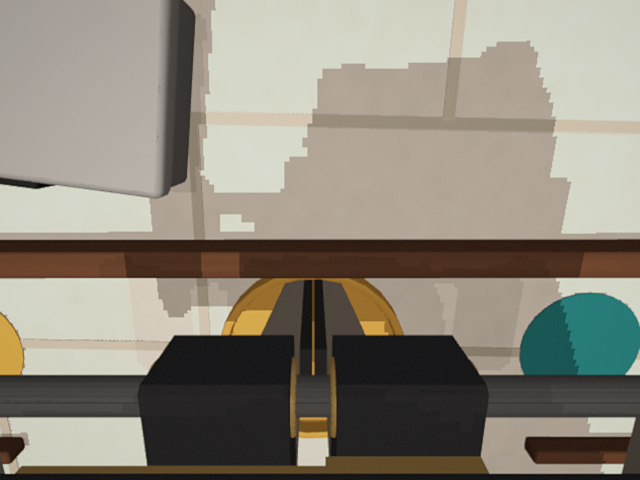

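The coaster is touching the rail at rack y = -22, mid-stretch, with -5.5 N of resistance. Before dragging I'll turn the hand 90° so the narrow pad side faces the end stop. Then I'll drag with the tip offset toward the rail, so it stays pressed against it.

```bash
cat >> h.py <<'E'
def yawrot(a): return (Ro.from_rotvec([0,0,YAW+a])*Ro.from_rotvec([np.pi,0,0])).as_rotvec()
E
python3 - <<'E'
from h import *
robot.servo_line(W(-45,-22,7),60); robot.servo_line(W(-45,-22,40),100)
c=[(a,kin.ik(W(-45,-22,40),yawrot(a))) for a in(np.pi/2,-np.pi/2)]
c=[(abs(j[6]),a) for a,j in c if j is not None]; print(c); a=min(c)[1]
robot.movep(W(-45,-22,40),yawrot(a)); robot.servo_line(W(-45,-22,7),60); show('in')
robot.servo_line(W(-31,-22,7),60)
for y in(0,40,80,120):
    robot.servo_line(W(-31,y,7),60); show(y)
    if np.linalg.norm(st()[2])>8: break
snap('wrist','w4.png'); print(a,robot.observe()['joints'].round(2))
E
```

```text
[(np.float64(0.38576686260713544), 1.5707963267948966), (np.float64(2.602352863293694), -1.5707963267948966)]
in 18.47 [-44.9 -21.8   6.9] [-0.02  0.87  0.23]
0 19.37 [-31.    0.6   7.1] [ 0.15  0.22 -0.26]
40 20.18 [-30.9  39.8   7. ] [ 0.71 -0.27 -0.06]
80 21.0 [-30.9  79.8   7. ] [-0.06  0.27  0.2 ]
120 21.82 [-30.9 119.8   7. ] [ 0.07  0.53 -0.57]
1.5707963267948966 [ 0.23  0.82 -0.59  1.69  0.59  0.82 -0.62]
```

View pics/w4.png

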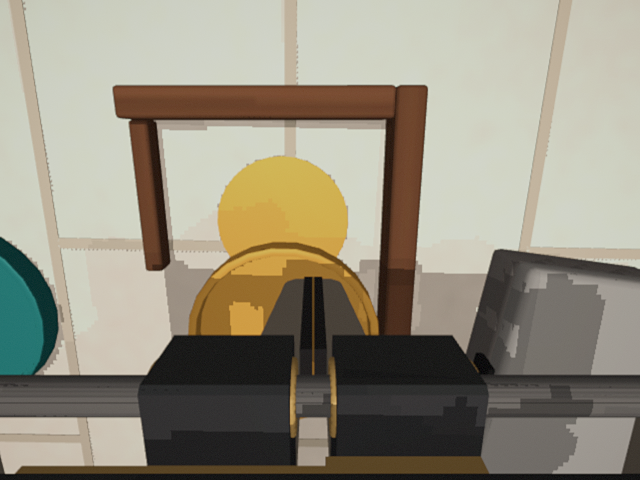

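The coaster is running along the rail, with its right edge at about column 380 on the rail face. The mustard dot is ahead at (283,215). I'll continue with slightly more bias to the rail, then step in until the end stop pushes back.

```bash
python3 - <<'E'
from h import *
robot.servo_line(W(-26,140,7),60); show(); robot.servo_line(W(-26,168,7),50); show()
y=168
while y<192:
    y+=1.0; robot.servo_line(W(-26,y,7),20); t,p,f=st()
    if y>174: print(y,p.round(1),f.round(2))
    if f[1]<-5 or f[0]<-9: break
im,ci=snap('wrist','w5.png'); show('end')
for r in viewer.pinpoint('mustard_coaster','wrist')[:1]:
    q=world(r['at'],ci)[:2]-O; print(r['confidence'],q@xv,q@yv)
E
```

```text
22.36 [-26.  140.8   7. ] [-0.54  0.39  0.05]
 23.07 [-25.9 168.1   7. ] [-0.64 -0.17  0.05]
end 24.62 [-26.  172.9   6.9] [ 0.52 -5.09  0.55]
0.73 -44.445351243489746 152.10485656681718
```

View pics/w5.png

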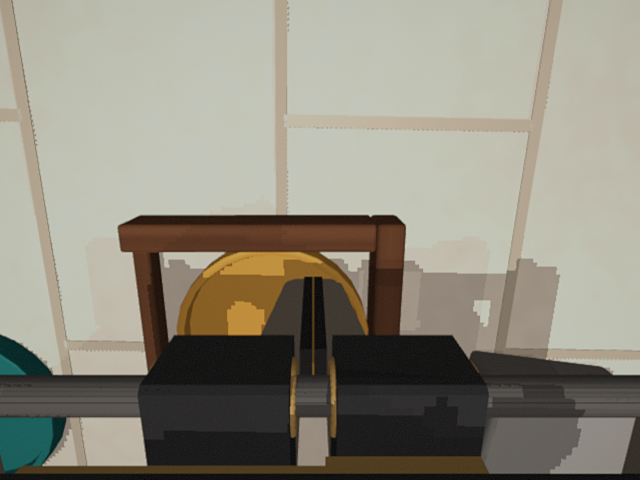

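The rim touches the end stop (row ~250) with -5 N, and it sits close to the rail. To be sure both contacts are home I'll press once diagonally into the corner, then pull out and check.

```bash
python3 - <<'E'
from h import *
a=np.pi/2
robot.servo_line(W(-45,155,7),60)
def press(dx,dy,s0,lim):
    s=s0; robot.servo_line(W(-45+dx*s,155+dy*s,7),60)
    while s<36:
        s+=1.0; robot.servo_line(W(-45+dx*s,155+dy*s,7),20); t,p,f=st()
        if -(f[0]*dx+f[1]*dy)>lim: break
    print(s,p.round(1),f.round(2)); robot.servo_line(W(-45,155,7),60)
press(1,0,24,5); press(0,1,24,5); press(.707,.707,16,6)
robot.servo_line(W(-45,155,120),120); robot.servo_line(W(-150,60,260),250); show()
im,ci=snap('wrist','w6.png'); snap('top','t6.png')
hsv=cv2.cvtColor(im,cv2.COLOR_RGB2HSV); m=cv2.inRange(hsv,(15,120,80),(32,255,255))
c=max(cv2.findContours(m,0,1)[0],key=cv2.contourArea); c=cv2.convexHull(c)[:,0].astype(float)
P=np.array([ray(p,11,ci)[:2]-O for p in c]); P=np.c_[P@xv,P@yv]
s=np.linalg.lstsq(np.c_[2*P,np.ones(len(P))],(P**2).sum(1),rcond=None)[0]
print('fit',s[:2],2*np.sqrt(s[2]+s[0]**2+s[1]**2))
E
```

```text
30.0 [-17.2 155.    6.7] [-7.04  0.27  4.31]
31.0 [-45.  184.3   6.9] [ 0.48 -5.24  1.61]
28.0 [-26.3 173.8   6.6] [-4.95 -3.59  1.93]
 37.01 [-150.1   60.3  259.3] [0.39 0.6  0.29]
fit [-45.45233893 155.39654188] 89.71852532844815
```

View pics/w6.png

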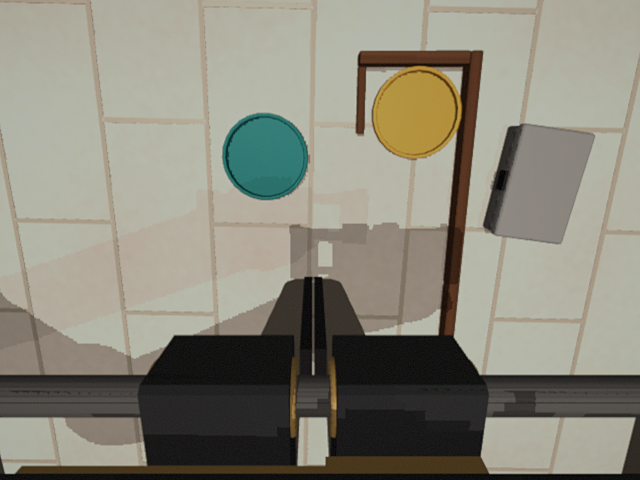

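The coaster is seated in the corner: fitted centre (-45.5, 155.4) mm in the rack frame against the nominal (-45, 155). The teal coaster and clip box haven't moved, and the hand is clear, so I'll hand in.

```bash
python3 -c "
from h import *
print(robot.job_done())"
```

```text
the job is handed in; nothing more can be done
None
```

The mustard coaster touched the rail mid-stretch, slid along it into the mustard-dot pocket and is home against both rail and end stop (measured within 0.5 mm); teal coaster left alone, hand clear, job handed in at about 37 s.

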